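# Seat the straining basket in the drip jar

## Robot

A 6-joint arm with a two-finger parallel gripper is mounted at the origin on a cart in front of the work surface, level with it; the furniture and walls round the work are solid. World frame = base frame: x ahead of the robot, y to its left, z up, the work surface at z = 0. Lengths are in m, angles in rad, forces in N, time in s.
With the tool pointing down it reaches from about 0.35 to 0.775 m from the base axis. Payload 7.3 kg.
Tool frame: the origin (TCP) lies on the front face of the gripper's body, between the roots of the fingers; the fingertips stand 66 mm ahead of it and the grasp point (between the pads) lies 47 mm ahead of it; z points along the fingers, y is the direction in which the jaws open and shut (so a half turn about z gives the same grasp; the last joint's range is limited). The gripper opens to 92 mm and grips with 3 to 60 N. Pads are 19 mm wide; open, the fingers measure 130 mm over their backs; the gripper's body (75 mm by 190 mm) begins 47 mm behind the grasp point.
Start: joints at [-1.38, 0.342, 1.524, -0, 1.275, -0.146], TCP at [0.174, -0.496, 0.292] pointing down, gripper open.
Joint ranges: [-2.53, 2.53], [-0.77, 2.02], [0.04, 2.7], [-1, 4.14], [0.28, 2.66], [-3.11, 3.11]. Speed limits (rad/s): [2.57, 2.57, 3.14, 3.14, 3.14, 3.14].

## Interface

Orientations are given as [roll, pitch, yaw] about the fixed x, y, z axes, in that order (R = Rz(yaw) Ry(pitch) Rx(roll)).
In Python, from cell import observe, read_camera, hand_in, search_frame, tip_of gives the robot as it stands. The module is installed in compiled form; this text tells all that it offers.
- The arm moves only by the tool apply_moves, never from a script. Its argument "motion" is a list of rows, each an object with "offset": the shift along the tool's x, y, z in mm, a list of three; "rotation": the turn, a rotation vector about the tool's x, y, z in rad, a list of three. In form: [{"offset": [x, y, z], "rotation": [rx, ry, rz]}, ...]. A call has 1 to 12 rows; each row shifts and turns the pose as measured when the row begins, along the tool's axes as they then stand; what a row does not reach is not made up. A row lasts 1/12 s, in which the tool goes at most 41.7 mm and 7.16 degrees, less where a joint would pass 70% of its speed; a pose out of reach is approached as far as the arm can. A call with a gripper value outside its range is refused whole. "grip" is the closure, from 0 (fully open) to 1 (shut), set as the call begins (left out, the last holds). The fingers move at their own pace and stop on an object; "grip_force" is the grip in N (left out, the last holds). Time passes only in rows, so rows that do not move let the fingers close. It gives the time, the measured TCP pose, the force and the opening at its end, in the units of the state.
- observe(): the state, without advancing time (a new reading comes with each control period).
- read_camera(name): name is "scene" or "side" or "wrist"; returns a dict with "img" (480x640x3 uint8, red, green, blue), "camera_matrix" (3x3 intrinsics, pixels), "R" (3x3) and "t" (3): a world point X has camera coordinates R X + t; the wrist camera has in their place "tool_from_camera" (4x4, takes a point from camera to tool coordinates, whose origin is the TCP and whose axes are the flange's). Camera axes: x right, y down, z forward; pixel columns grow to the right and rows downward; lengths in m; the calibration is good to about 2 mm. A picture is of the moment at which its call begins: read the wrist's pose just before it. There is no depth.
- hand_in(): hands the job in, once; it reports no verdict.
Trained networks look in a picture, given as the dict that the camera call returned (one of the last four; its "shot" number tells which), for a name from the list of things; names that differ only in an ending like _2 or _b are one class to them, and where a whole thing is asked for, a point or a joint stands for the part that bears it (a point fixed in the world has none). Each returns a list of dicts, best first, with "score" (0 to 1); they miss things now and then, are a little off and sometimes report something else, mostly with a low value. They report only what shows in the picture. A call takes as long as a camera call. They do not tell look-alikes from the thing itself.
- search_frame(query, picture): "location" ([x, y, z] in m, in world coordinates, good to about 4 mm: the middle of the surface that is visible of it).
- tip_of(query, picture): "location" ([x, y, z] in m, in world coordinates, good to about 4 mm: a listed point, or the origin of a listed thing).
The state is a dict: "time": time; "qpos": joint angles; "qvel": joint speeds; "joint_efforts": joint torques, N m; "tool_pos": TCP position; "tool_rot": TCP orientation; "contact_force": force on the tool from outside, world axes, zero at the start; "torque": the same for the moment, N m; "opening": finger opening in m.
Only numpy, scipy, OpenCV 4.12 (cv2) and the standard library are available. Lean on these libraries where they do the work, as an engineer would, in place of code of your own. Each camera call takes 0.05 s, during which the arm holds its last target.

## Task

Take the steel straining basket with the wooden handle and seat it in the mouth of the wide-mouthed stoneware jar, so that it sits fully home and level in the jar's flared mouth. Lower it in rather than dropping it, and then let go. Leave both jars standing where they are; the other jar has too narrow a mouth for the basket.

Things in the scene. Friction and masses are not known exactly. Their poses are not given: they have to be found in the camera images.
- basket: Conical steel straining basket, about 180 g: flat base 52 mm across, wall flaring at 30 degrees from its axis to a rim 110 mm across at 50 mm height. A fixed arched handle crosses the mouth; its wooden grip, a bar 14 mm thick, 56 mm long, lies along the basket's y axis, centred 95 mm above the base, over the centre. Origin: centre of the underside; z up. Stands upright at the start.
- wide_jar: Grey-brown stoneware jar with a WIDE mouth, loose, 0.9 kg, 106 mm across, 100 mm tall. Mouth: a cone matching the basket, 92 mm inside at the lip, narrowing at 30 degrees from the axis to a 60 mm neck 28 mm down; 104 mm over the lip; hollow below. Origin: centre of the underside; z up. When seated, the basket's origin is about 67 mm above this one, on the same axis.
- narrow_jar: The other stoneware jar, loose, 0.9 kg, same material, belly and height (106 mm across, 100 mm tall) but with a NARROW mouth: 44 mm inside at the lip, 56 mm over it. Not the basket's place. Origin: centre of the underside; z up. Jars and basket stand in a row from left to right in any order, 14 cm or more apart.
Things that resemble listed ones, but are neither listed nor needed, are in the scene too. What is shaped like the basket but green or red is not meant.

How it is judged:
On the way, in this order (a step that is already met when the one before it is completed fails the run):
1. the basket is lifted clear of the table (height (world z) of basket above 0.05 m), for 0.1 s.
2. the basket sits home in the wide jar's mouth (horizontal distance between basket and wide_jar below 0.01 m and z of basket in the frame of wide_jar between 0.058 and 0.077 m), for 0.2 s.
At the end, for the whole second after the job is handed in: The basket rests released in the wide jar's flared mouth: axes within 10 mm, the basket's origin 58 to 77 mm above the jar's, tilted less than 8 degrees, at rest; the wide jar is upright (within 6 degrees) and within 40 mm of where it stood (all of step 2 and angle between basket's own z axis and vertical below 0.14 rad and angle between wide_jar's own z axis and vertical below 0.1 rad and distance of wide_jar from where it was at the start of the episode below 0.04 m and linear speed of basket below 0.02 m/s); the robot touches nothing.
It fails at once if the basket is let go more than 25 mm above its seat over the wide jar (contact force between the fingers and basket below 0.05 N and horizontal distance between basket and wide_jar below 0.06 m and z of basket in the frame of wide_jar above 0.095 m).
It fails at once if the narrow jar is moved by more than 40 mm (distance of narrow_jar from where it was at the start of the episode above 0.04 m).
It fails at once if a jar is tipped over (angle between any of narrow_jar, wide_jar's own z axis and vertical above 0.5 rad).
It also fails if it takes over 35 s, if anything falls off the work surface, if the arm or the gripper's body presses on something with over 40 N, if the wrist force passes 120 N, or if a joint passes its speed limit or range.

## Working session

There is one attempt and no reset: what is moved stays moved. The work goes in short steps, Python scripts to look and compute and a tool call to move; the robot and the scene stay as the last step left them, time stands still between calls to the robot, and variables do not carry over. Pictures are saved under pics/ and viewed, and the job is handed in when it is done.

Besides the shell and the picture viewer there is one more tool, called after "Request:" as name([rows], argument=value, ...), one row to a line, values as JSON. apply_moves: Moves the arm, as the interface text tells. Its arguments: {"type":"object","properties":{"motion":{"type":"array"},"grip":{"type":"number"},"grip_force":{"type":"number"}},"required":["motion"]}

```bash
mkdir -p pics
cat > h.py <<'E'
import numpy as np, cv2
from cell import *
def save(p,n,crop=None,scale=1):
    im=p["img"][:,:,::-1]
    if crop: x0,y0,x1,y1=crop; im=im[y0:y1,x0:x1]
    if scale!=1: im=cv2.resize(im,None,fx=scale,fy=scale,interpolation=cv2.INTER_CUBIC)
    cv2.imwrite("pics/"+n+".png",im)
def proj(p,X):
    c=p["R"]@np.array(X)+p["t"]; u=p["camera_matrix"]@c; return u[:2]/u[2]
E
python3 - <<'E'
from h import *
s=observe(); print(s)
for n in ("scene","side"):
    p=read_camera(n); save(p,n+"0")
    for q in ("basket","wide_jar","narrow_jar"):
        for r in tip_of(q,p)[:5]: print(n,q,np.round(r["location"],3),round(r["score"],2),proj(p,r["location"]).round())
E
```

```text
{'time': 0.0, 'qpos': array([-1.37999646e+00,  3.42766938e-01,  1.52501193e+00,  1.16725433e-05,
        1.27532820e+00, -1.46059401e-01]), 'qvel': array([ 1.10388012e-03,  1.85310342e-04, -2.75239651e-03, -3.91766114e-04,
       -2.78527224e-05, -1.91262256e-03]), 'joint_efforts': array([-8.68877196e-04, -4.31240416e+01, -2.44220889e+01,  7.16661592e-02,
        5.59264678e-02, -1.03914604e-04]), 'tool_pos': array([ 0.17346514, -0.49521348,  0.29152368]), 'tool_rot': array([-3.14009599e+00, -2.31450621e-04,  3.36855691e-01]), 'contact_force': array([ 0.3978804 , -0.04166835, -0.86744822]), 'torque': array([ 0.0167987 , -0.00777534,  0.03195112]), 'opening': 0.09184085059828628}
scene basket [ 0.476 -0.076 -0.006] 0.89 [328. 225.]
scene basket [ 0.362  0.377 -0.004] 0.68 [266. 331.]
scene basket [ 0.341 -0.192  0.001] 0.67 [392. 218.]
scene narrow_jar [ 0.541 -0.246  0.001] 0.8 [336. 198.]
side basket [ 0.472 -0.074  0.001] 0.92 [344. 213.]
side basket [0.361 0.378 0.002] 0.69 [311. 384.]
side basket [ 0.344 -0.188  0.002] 0.56 [414. 199.]
side wide_jar [ 0.45   0.144 -0.   ] 0.76 [315. 276.]
side narrow_jar [ 0.54  -0.247 -0.002] 0.79 [341. 173.]
```

View pics/scene0.png

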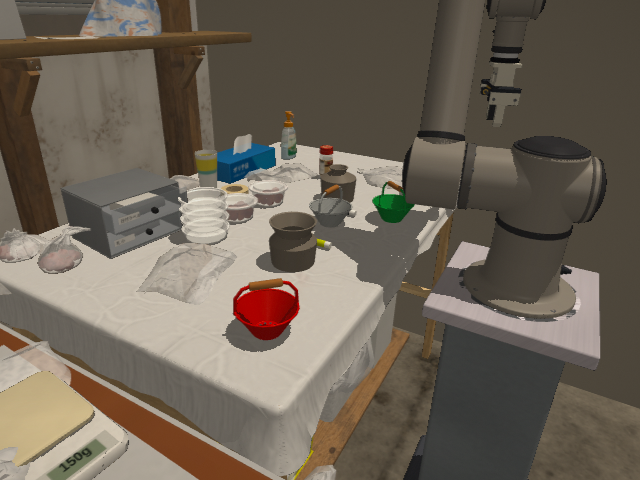

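View pics/side0.png

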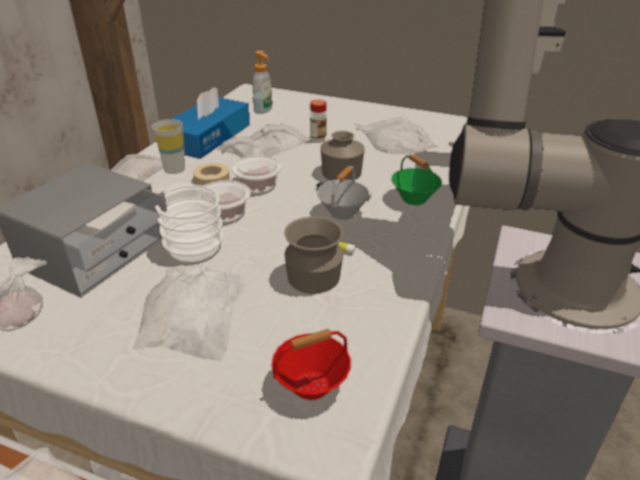

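The candidates in scene0 are steel at (330,210), green at (392,205) and red at (266,310). The steel one, with a wooden grip and no colour, is the basket. The wide-mouthed jar is at (293,243) and the narrow jar at (338,185). I'll confirm with an enlarged crop and measure the grip.

Run:
```python
from h import *
p=read_camera("scene"); save(p,"scene1",(250,150,430,285),4.4)
p2=read_camera("side"); save(p2,"side1",(270,120,450,255),4.4)
print(p["camera_matrix"],p2["camera_matrix"], -p["R"].T@p["t"],-p2["R"].T@p2["t"])
print(read_camera("wrist")["tool_from_camera"])
for pp in (p,p2):
  for q in("basket","wide_jar"):
    for r in tip_of(q,pp)[:2]: print(q,r["location"].round(3) if hasattr(r["location"],"round") else r["location"],r["score"])
```

```text
[[456.58004625   0.         313.6204468 ]
 [  0.         456.58004625 228.51143531]
 [  0.           0.           1.        ]] [[548.06762943   0.         329.70954065]
 [  0.         548.06762943 233.83561411]
 [  0.           0.           1.        ]] [-0.01847794  0.904735    0.50342334] [0.15625756 0.86672653 0.63277653]
[[ 3.09441389e-04 -9.62729608e-01 -2.70465538e-01  7.21320864e-02]
 [ 9.99999613e-01  7.51664511e-05  8.76549018e-04 -3.97271123e-04]
 [-8.23549758e-04 -2.70465704e-01  9.62729258e-01 -9.39269320e-02]
 [ 0.00000000e+00  0.00000000e+00  0.00000000e+00  1.00000000e+00]]
basket [0.3603, 0.378, -0.001] 0.88
basket [0.3435, -0.1918, -0.0003] 0.82
wide_jar [0.4488, 0.1496, -0.0013] 0.87
basket [0.3609, 0.3791, -0.0004] 0.74
basket [0.4728, -0.0711, 0.0032] 0.73
wide_jar [0.4526, 0.1499, -0.0008] 0.57
```

View pics/scene1.png

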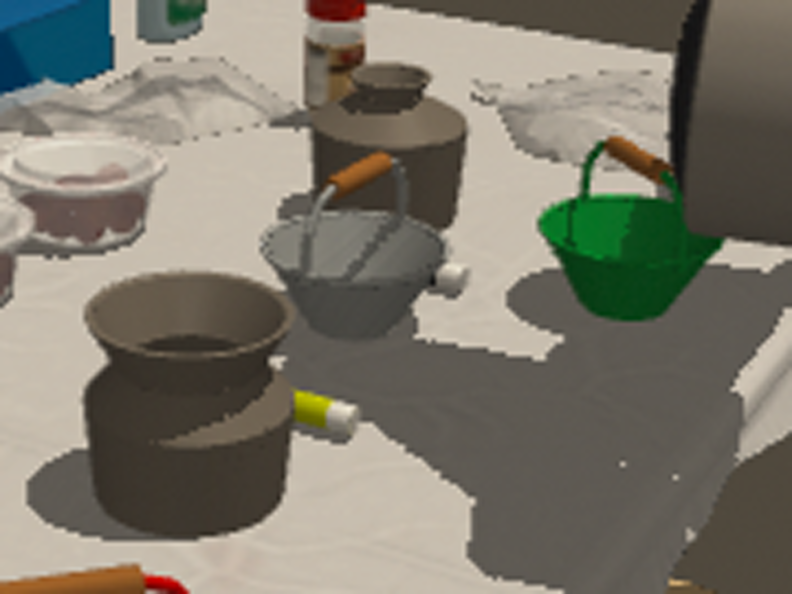

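View pics/side1.png

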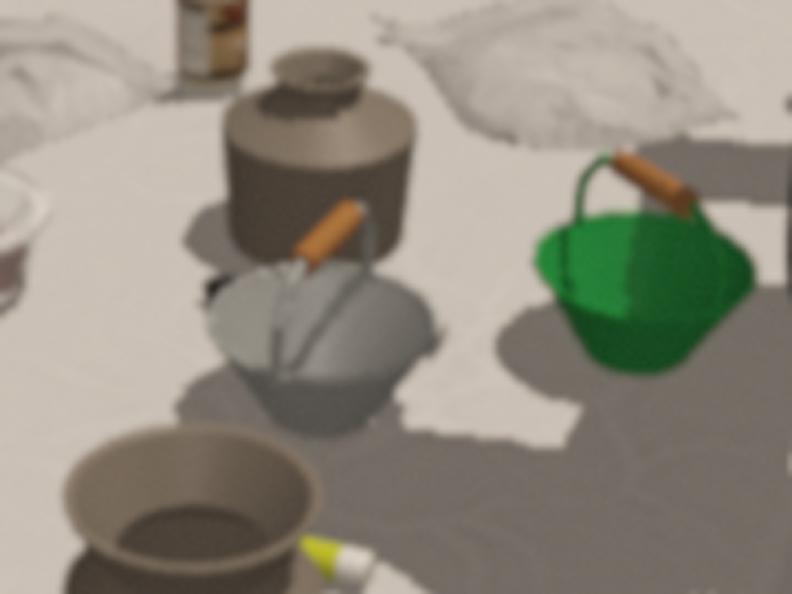

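The crops confirm the steel basket with its orange wooden grip, free of tint. The wide jar shows a wide flared mouth, and the narrow jar stands behind the basket. Next I compute the grip axis.

```bash
cat >> h.py <<'E'
def onplane(p,uv,z):
    C=-p["R"].T@p["t"]; d=p["R"].T@np.linalg.solve(p["camera_matrix"],[uv[0],uv[1],1]); return C+d*(z-C[2])/d[2]
E
python3 - <<'E'
from h import *
p=read_camera("scene");p2=read_camera("side")
for pp,a,b in((p,(333,183),(387,160)),(p2,(303,258),(352,209))):
    o=(250,150) if pp is p else (270,120)
    A,B=[onplane(pp,(o[0]+q[0]/4.4,o[1]+q[1]/4.4),.095) for q in(a,b)]
    d=B-A; print(A,B,(A+B)/2,np.linalg.norm(d),np.degrees(np.arctan2(d[1],d[0])))
E
```

```text
[ 0.47717519 -0.05645653  0.095     ] [ 0.46803864 -0.10741058  0.095     ] [ 0.47260691 -0.08193356  0.095     ] 0.051766709523428586 -100.16565170933403
[ 0.47714797 -0.05322349  0.095     ] [ 0.47193616 -0.10714124  0.095     ] [ 0.47454207 -0.08018236  0.095     ] 0.05416906082848241 -95.52118727490264
```

Request:
apply_moves([
  {"offset": [30, -21, 0], "rotation": [0, 0, 0]},
  {"offset": [34, -24, 0], "rotation": [0, 0, 0]},
  {"offset": [34, -24, 0], "rotation": [0, 0, 0]},
  {"offset": [34, -24, 0], "rotation": [0, 0, 0]},
  {"offset": [34, -24, 0], "rotation": [0, 0, 0]},
  {"offset": [34, -24, 0], "rotation": [0, 0, 0]},
  {"offset": [34, -24, 0], "rotation": [0, 0, 0]},
  {"offset": [34, -24, 0], "rotation": [0, 0, 0]},
  {"offset": [34, -24, 0], "rotation": [0, 0, 0]},
  {"offset": [34, -24, 0], "rotation": [0, 0, 0]},
  {"offset": [34, -24, 0], "rotation": [0, 0, 0]},
  {"offset": [30, -21, 0], "rotation": [0, 0, 0]},
], grip=0)

```text
time: 1.85
tool_pos: [0.459, -0.0975, 0.2916]
tool_rot: [3.134, -0.001, 0.323]
contact_force: [1.0, -0.8, 0.3]
opening: 0.0916
```

Request:
apply_moves([
  {"offset": [0, 0, 0], "rotation": [0, 0, -0.12]},
  {"offset": [0, 0, 0], "rotation": [0, 0, -0.12]},
  {"offset": [0, 0, 0], "rotation": [0, 0, -0.12]},
  {"offset": [0, 0, 0], "rotation": [0, 0, -0.12]},
  {"offset": [0, 0, 0], "rotation": [0, 0, -0.12]},
  {"offset": [0, 0, 0], "rotation": [0, 0, -0.12]},
  {"offset": [0, 0, 0], "rotation": [0, 0, -0.12]},
  {"offset": [0, 0, 0], "rotation": [0, 0, -0.12]},
  {"offset": [0, 0, 0], "rotation": [0, 0, -0.12]},
  {"offset": [0, 0, 0], "rotation": [0, 0, 0]},
])

```text
time: 2.68
tool_pos: [0.4635, -0.0878, 0.2919]
tool_rot: [3.135, 0.004, 1.449]
contact_force: [-0.6, -0.3, 0.4]
opening: 0.0921
```

```bash
cat >> h.py <<'E'
from scipy.spatial.transform import Rotation as Ro
def wrist():
    s=observe(); p=read_camera("wrist"); T=np.eye(4); T[:3,:3]=Ro.from_euler("xyz",s["tool_rot"]).as_matrix(); T[:3,3]=s["tool_pos"]
    T=np.linalg.inv(T@p["tool_from_camera"]); q=dict(p); q["R"]=T[:3,:3]; q["t"]=T[:3,3]; return s,p,q
def delta(target,yaw):
    s=observe(); R=Ro.from_euler("xyz",s["tool_rot"]); G=Ro.from_euler("xyz",[np.pi,0,yaw])
    print("at",s["tool_pos"].round(4),s["tool_rot"].round(3),"d_tool mm",(R.inv().apply(np.array(target)-s["tool_pos"])*1000).round(1),"rot",(R.inv()*G).as_rotvec().round(3),"t",s["time"])
E
python3 - <<'E'
from h import *
s,p,q=wrist(); save(p,"w0")
for n in("basket","wide_jar"):
    for r in tip_of(n,p)[:3]: print(n,r)
print(proj(q,[.4735,-.081,.095]))
E
```

```text
basket {'location': [0.473, -0.0742, -0.0024], 'score': 0.97}
basket {'location': [0.3435, -0.1913, -0.0055], 'score': 0.59}
[326.65439013 221.14097792]
```

View pics/w0.png

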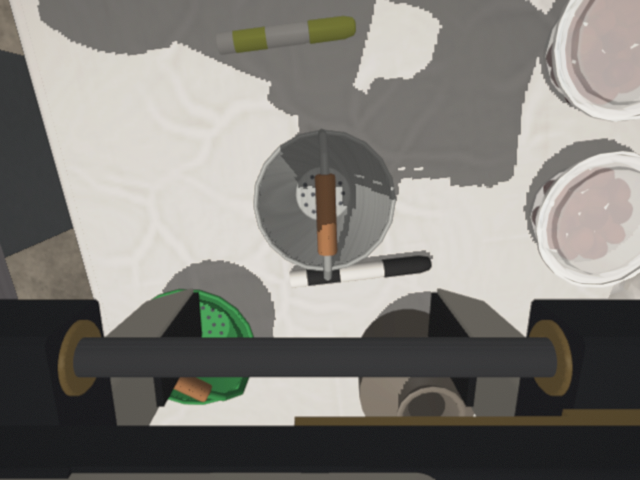

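The wrist view shows the grip running from (325,176) to (327,255), over the steel basket centred near (325,199). It is nearly aligned with the tool.

Run:
```python
from h import *
s,p,q=wrist()
A,B=[onplane(q,u,.095) for u in((325,176),(327,255))]; d=A-B
print(A,B,(A+B)/2,np.linalg.norm(d),np.degrees(np.arctan2(d[1],d[0])))
A,B=[onplane(q,u,.102) for u in((325,176),(327,255))]; print((A+B)/2)
# rim centre at z=.05
print(onplane(q,(325,199.5),.05))
m=(A+B)/2
delta([.4725,-.078,.142],np.arctan2(d[1],d[0]))
```

```text
[ 0.47628783 -0.05001049  0.095     ] [ 0.47084683 -0.10563846  0.095     ] [ 0.47356733 -0.07782447  0.095     ] 0.05589342291355584 84.4136439676469
[ 0.47352133 -0.07631278  0.102     ]
[ 0.47473564 -0.07378143  0.05      ]
at [ 0.4635 -0.0878  0.2919] [3.134 0.004 1.441] d_tool mm [ 11.4   6.5 149.9] rot [ 0.007  0.004 -0.032] t 2.8833
```

Request:
apply_moves([
  {"offset": [6, 4, 20], "rotation": [0.007, 0.004, -0.03]},
  {"offset": [5, 3, 25], "rotation": [0, 0, 0]},
  {"offset": [0, 0, 25], "rotation": [0, 0, 0]},
  {"offset": [0, 0, 20], "rotation": [0, 0, 0]},
  {"offset": [0, 0, 10], "rotation": [0, 0, 0]},
  {"offset": [0, 0, 0], "rotation": [0, 0, 0]},
])

```text
time: 3.38
tool_pos: [0.4739, -0.078, 0.19]
tool_rot: [3.135, 0.001, 1.457]
contact_force: [-0.7, 0.2, -0.1]
opening: 0.0922
```

Run:
```python
from h import *
s,p,q=wrist(); save(p,"w1")
delta([.4735,-.077,.142],1.473)
p=read_camera("side"); save(p,"side2",(270,90,450,225),4.4)
```

```text
at [ 0.4742 -0.0781  0.1908] [3.134e+00 1.000e-03 1.457e+00] d_tool mm [ 1.1 -1.1 48.8] rot [ 0.007  0.001 -0.016] t 3.4333
```

View pics/w1.png

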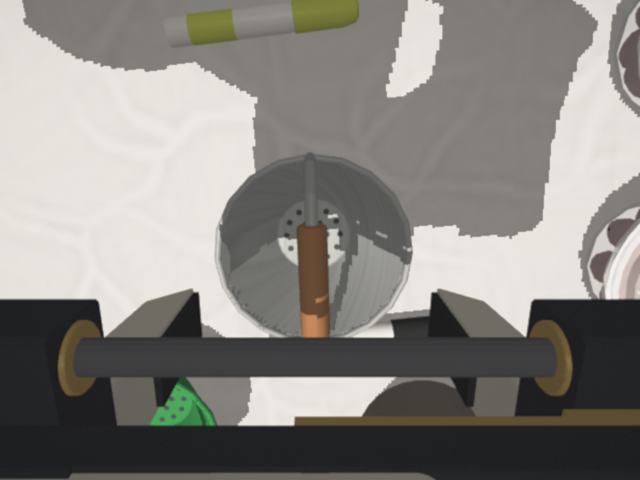

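View pics/side2.png

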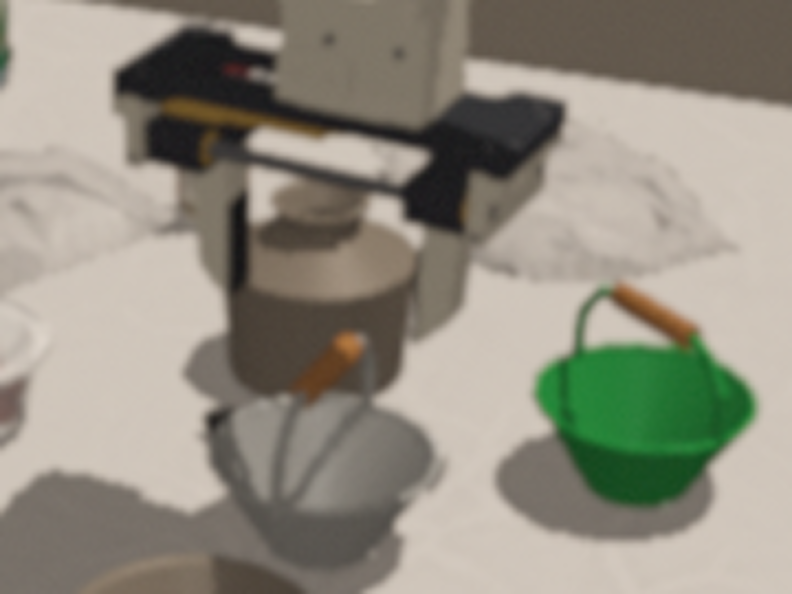

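The gripper straddles the grip, and the fingers fall clear of the rim and the narrow jar. I descend and close.

Request:
apply_moves([
  {"offset": [1, -1, 16], "rotation": [0.007, 0, -0.016]},
  {"offset": [0, 0, 16], "rotation": [0, 0, 0]},
  {"offset": [0, 0, 12], "rotation": [0, 0, 0]},
  {"offset": [0, 0, 5], "rotation": [0, 0, 0]},
  {"offset": [0, 0, 0], "rotation": [0, 0, 0]},
])

```text
time: 3.9
tool_pos: [0.4783, -0.0788, 0.1476]
tool_rot: [3.126, 0.005, 1.47]
contact_force: [-0.6, 0.4, 0.4]
opening: 0.0917
```

Request:
apply_moves([
  {"offset": [0, 0, 0], "rotation": [0, 0, 0]},
  {"offset": [0, 0, 0], "rotation": [0, 0, 0]},
  {"offset": [0, 0, 0], "rotation": [0, 0, 0]},
  {"offset": [0, 0, 0], "rotation": [0, 0, 0]},
  {"offset": [0, 0, 0], "rotation": [0, 0, 0]},
  {"offset": [0, 0, 0], "rotation": [0, 0, 0]},
  {"offset": [0, 0, 0], "rotation": [0, 0, 0]},
  {"offset": [0, 0, 0], "rotation": [0, 0, 0]},
  {"offset": [0, 0, 0], "rotation": [0, 0, 0]},
  {"offset": [0, 0, 0], "rotation": [0, 0, 0]},
], grip=1, grip_force=25)

```text
time: 4.73
tool_pos: [0.4806, -0.0796, 0.1525]
tool_rot: [3.118, 0.007, 1.469]
contact_force: [-0.4, 0.6, 0.6]
opening: 0.03
```

The arm drifted while it held: 7 mm in x and 10 mm up. I open again and correct before closing.

Request:
apply_moves([
  {"offset": [0, 0, 0], "rotation": [0, 0, 0]},
  {"offset": [0, 0, 0], "rotation": [0, 0, 0]},
  {"offset": [0, 0, 0], "rotation": [0, 0, 0]},
], grip=0.4)

```text
time: 4.98
tool_pos: [0.4804, -0.0795, 0.1523]
tool_rot: [3.119, 0.006, 1.469]
contact_force: [-0.4, 0.7, 0.1]
opening: 0.0451
```

Run:
```python
from h import *
s,p,q=wrist(); save(p,"w2"); print(s["opening"],s["contact_force"])
delta([.4735,-.077,.142],1.473)
r=tip_of("basket",p); print(r[:1])
```

```text
0.04512657145262479 [-0.40498893  0.69125293  0.10032816]
at [ 0.4804 -0.0795  0.1523] [3.119 0.007 1.469] d_tool mm [ 1.9 -7.4 10.1] rot [ 0.023  0.007 -0.004] t 5.0333
[{'location': [0.4739, -0.073, 0.0015], 'score': 0.81}]
```

View pics/w2.png

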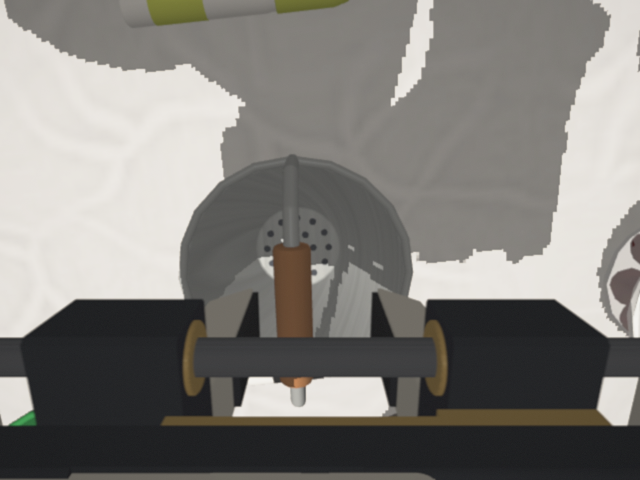

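Request:
apply_moves([
  {"offset": [1, -4, 4], "rotation": [0.012, 0.004, 0]},
  {"offset": [1, -3, 6], "rotation": [0.012, 0.004, 0]},
  {"offset": [0, 0, 0], "rotation": [0, 0, 0]},
])

```text
time: 5.33
tool_pos: [0.4732, -0.0766, 0.1414]
tool_rot: [-3.138, -0.002, 1.469]
contact_force: [-0.3, -0.1, 0.1]
opening: 0.0552
```

Run:
```python
from h import *
delta([.4735,-.077,.142],1.473)
s,p,q=wrist(); save(p,"w3")
delta([.4735,-.077,.142],1.473)
```

```text
at [ 0.4732 -0.0766  0.1414] [-3.138e+00 -2.000e-03  1.469e+00] d_tool mm [-0.3  0.4 -0.6] rot [-0.003 -0.002 -0.004] t 5.3333
at [ 0.4736 -0.0768  0.1418] [-3.139e+00 -2.000e-03  1.469e+00] d_tool mm [-0.2 -0.  -0.2] rot [-0.002 -0.002 -0.004] t 5.3833
```

View pics/w3.png

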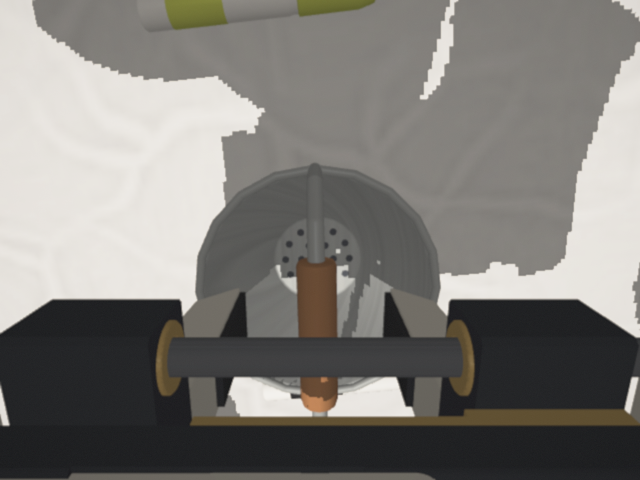

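The grip now lies centred between the fingers at (318,340), at the right depth. I close in short calls and watch for drift.

Request:
apply_moves([
  {"offset": [0, 0, 0], "rotation": [0, 0, 0]},
  {"offset": [0, 0, 0], "rotation": [0, 0, 0]},
  {"offset": [0, 0, 0], "rotation": [0, 0, 0]},
  {"offset": [0, 0, 0], "rotation": [0, 0, 0]},
], grip=1, grip_force=25)

```text
time: 5.72
tool_pos: [0.4736, -0.0768, 0.1415]
tool_rot: [-3.139, -0.002, 1.469]
contact_force: [0.4, -0.4, 0.0]
opening: 0.0331
```

Request:
apply_moves([
  {"offset": [0, 0, 0], "rotation": [0, 0, 0]},
  {"offset": [0, 0, 0], "rotation": [0, 0, 0]},
  {"offset": [0, 0, 0], "rotation": [0, 0, 0]},
  {"offset": [0, 0, 0], "rotation": [0, 0, 0]},
  {"offset": [0, 0, 0], "rotation": [0, 0, 0]},
])

```text
time: 6.13
tool_pos: [0.4738, -0.0769, 0.1418]
tool_rot: [-3.14, -0.002, 1.469]
contact_force: [0.5, 0.3, -0.4]
opening: 0.013
```

The fingers are gripped on the 14 mm bar. Lifting.

Request:
apply_moves([
  {"offset": [0, 0, -8], "rotation": [0, 0, 0]},
  {"offset": [0, 0, -16], "rotation": [0, 0, 0]},
  {"offset": [0, 0, -20], "rotation": [0, 0, 0]},
  {"offset": [0, 0, -20], "rotation": [0, 0, 0]},
  {"offset": [0, 0, -20], "rotation": [0, 0, 0]},
  {"offset": [0, 0, -20], "rotation": [0, 0, 0]},
  {"offset": [0, 0, -20], "rotation": [0, 0, 0]},
  {"offset": [0, 0, -12], "rotation": [0, 0, 0]},
  {"offset": [0, 0, -6], "rotation": [0, 0, 0]},
  {"offset": [0, 0, 0], "rotation": [0, 0, 0]},
])

```text
time: 6.97
tool_pos: [0.4715, -0.0762, 0.2924]
tool_rot: [-3.133, -0.004, 1.469]
contact_force: [0.1, -0.5, -2.1]
opening: 0.0135
```

Run:
```python
from h import *
s=observe();print(s["opening"])
p=read_camera("scene"); save(p,"scene3",(230,90,430,290),3)
p2=read_camera("side"); save(p2,"side3",(250,90,450,290),3)
for pp in(p,p2):
  for r in tip_of("wide_jar",pp)[:2]: print(r)
s,w,q=wrist(); save(w,"w4")
for n in("basket","wide_jar"):
  for r in tip_of(n,w)[:2]: print(n,r)
delta([.451,.148,.28],1.473)
```

```text
0.013482498449307902
{'location': [0.4466, 0.1483, 0.001], 'score': 0.69}
{'location': [0.4534, 0.1473, 0.0016], 'score': 0.73}
basket {'location': [0.4699, -0.0702, 0.1482], 'score': 0.85}
at [ 0.4709 -0.076   0.2899] [-3.128 -0.005  1.469] d_tool mm [220.8 -42.5  11.5] rot [-0.013 -0.005 -0.004] t 7.3167
```

View pics/scene3.png

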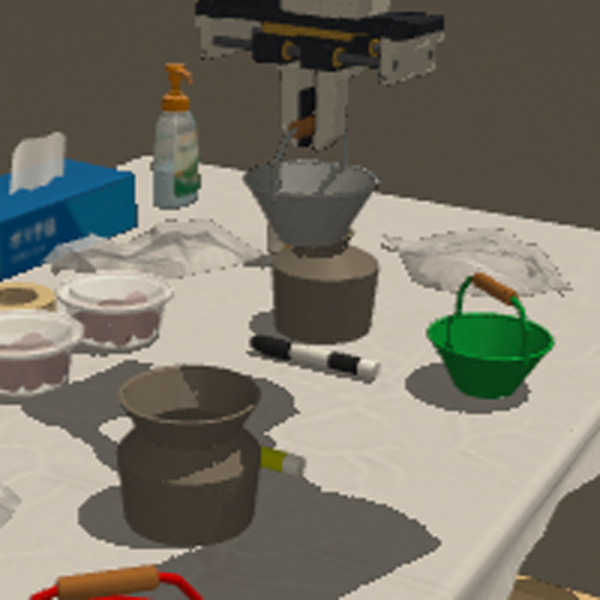

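View pics/side3.png

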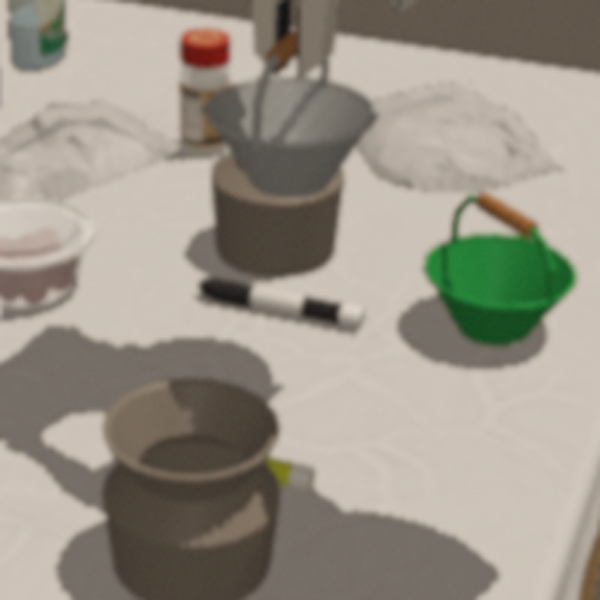

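View pics/w4.png

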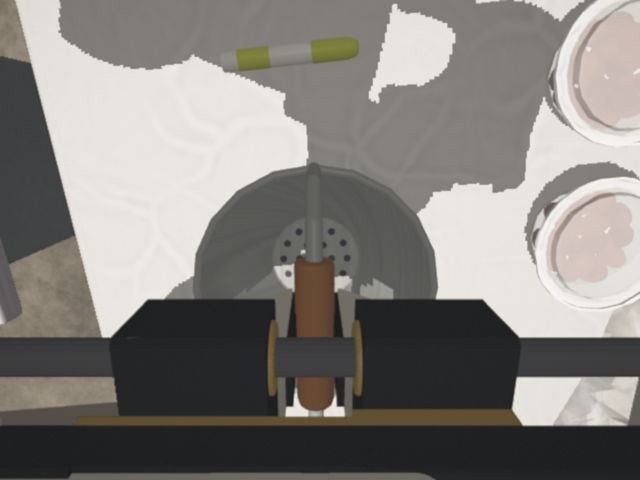

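The basket is held and level in the air, and both jars are undisturbed. I move partway toward the wide jar so the wrist camera sees its mouth.

Request:
apply_moves([
  {"offset": [12, -3, 0], "rotation": [-0.013, -0.005, 0]},
  {"offset": [20, -4, 0], "rotation": [0, 0, 0]},
  {"offset": [20, -4, 0], "rotation": [0, 0, 0]},
  {"offset": [20, -4, 0], "rotation": [0, 0, 0]},
  {"offset": [14, -3, 0], "rotation": [0, 0, 0]},
  {"offset": [6, 0, 0], "rotation": [0, 0, 0]},
  {"offset": [0, 0, 0], "rotation": [0, 0, 0]},
])

```text
time: 7.9
tool_pos: [0.4613, 0.02, 0.2859]
tool_rot: [-3.134, 0.0, 1.466]
contact_force: [-0.0, -0.7, -2.8]
opening: 0.013
```

Run:
```python
from h import *
s,w,q=wrist(); save(w,"w5")
for n in("basket","wide_jar"):
  for r in tip_of(n,w)[:2]: print(n,r)
delta([.451,.148,.29],1.473)
print(proj(q,[.451,.148,.1]))
```

```text
basket {'location': [0.4611, 0.0235, 0.1442], 'score': 0.9}
wide_jar {'location': [0.4512, 0.1517, -0.0005], 'score': 0.75}
wide_jar {'location': [0.4614, 0.0239, 0.142], 'score': 0.37}
at [0.4616 0.0185 0.286 ] [-3.135e+00  1.000e-03  1.464e+00] d_tool mm [127.7 -24.3  -3.9] rot [-0.007  0.001 -0.009] t 8.05
[278.39910754  32.17381368]
```

View pics/w5.png

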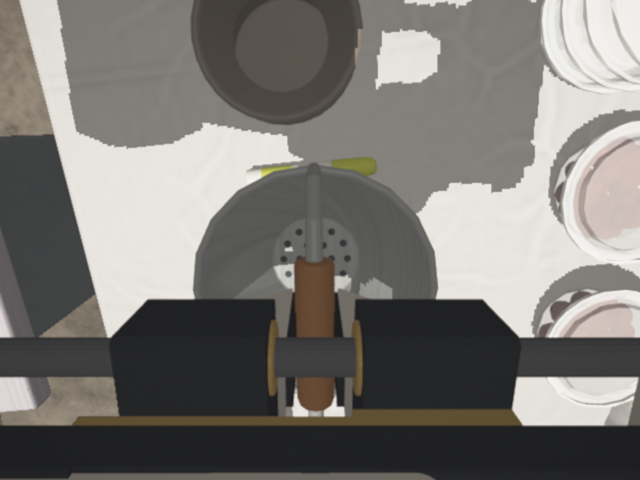

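In the wrist view the jar lip shows its bottom at (276,124), left at (192,30) and right at (361,25). The basket rim's outer edge runs from (194,275) to (437,275). I fit circles to each.

Run:
```python
from h import *
from scipy.optimize import least_squares
s,w,q=wrist(); p=read_camera("scene"); p2=read_camera("side")
save(w,"w6a",(170,0,450,300),2)
save(p,"sc6",(255,200,335,260),8); save(p2,"si6",(265,205,365,280),7)
th=np.linspace(0,2*np.pi,720)
def fit(q,pts,c0,z,r,free=False):
    pts=np.array(pts,float)
    def res(v):
        X=np.c_[v[0]+r*np.cos(th),v[1]+r*np.sin(th),np.full(720,v[2] if free else z)]
        C=X@q["R"].T+q["t"]; u=C@q["camera_matrix"].T; u=u[:,:2]/u[:,2:]
        return np.min(np.linalg.norm(pts[:,None]-u[None],axis=2),1)
    o=least_squares(res,list(c0)+([z] if free else []),x_scale=.01,diff_step=1e-3); return o.x,res(o.x).round(1)
print("jar",fit(q,[(276,124),(192,30),(200,65),(222,98),(361,22),(352,62),(332,97)],(.451,.148),.1,.052))
b=[(194,275),(207,230),(240,190),(275,172),(350,171),(385,187),(420,228),(437,275)]
print("basket",fit(q,b,(.461,.02),.194,.055),fit(q,b,(.461,.02),.194,.055,True))
print(observe()["tool_pos"])
```

```text
jar (array([0.44990357, 0.14835142]), array([4. , 3.7, 2.5, 0.5, 1.7, 4.1, 1.1]))
basket (array([0.46030924, 0.01980958]), array([2. , 0.1, 0.1, 0.4, 0.6, 0.2, 1.3, 3.4])) (array([0.46029801, 0.01970228, 0.19755099]), array([0.1, 0.9, 0.4, 0.7, 0.5, 0.7, 1.8, 1.5]))
[0.46155109 0.01825865 0.28618145]
```

View pics/w6a.png

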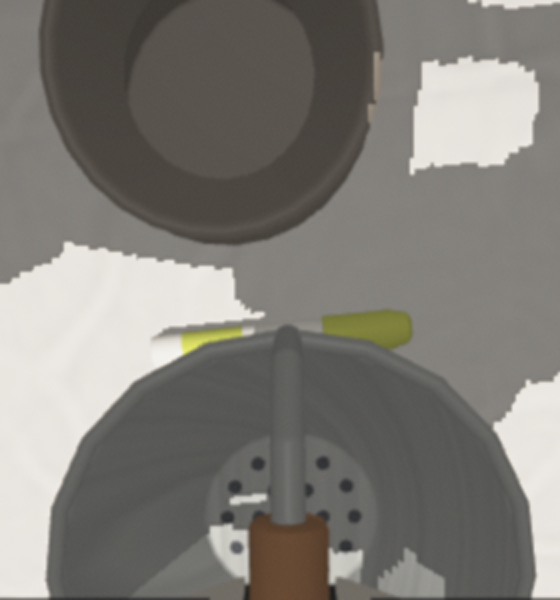

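View pics/sc6.png

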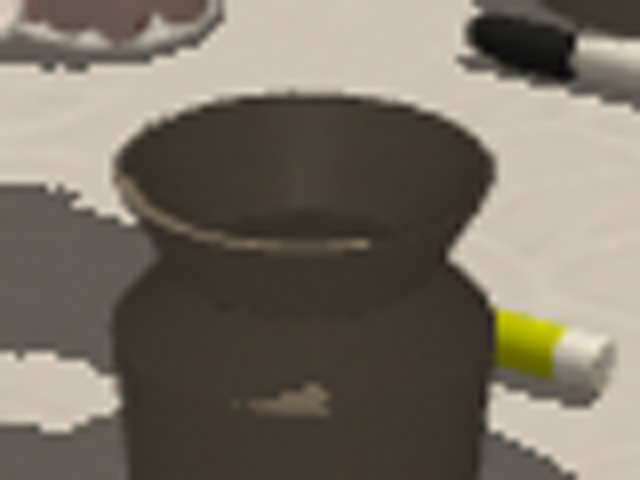

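View pics/si6.png

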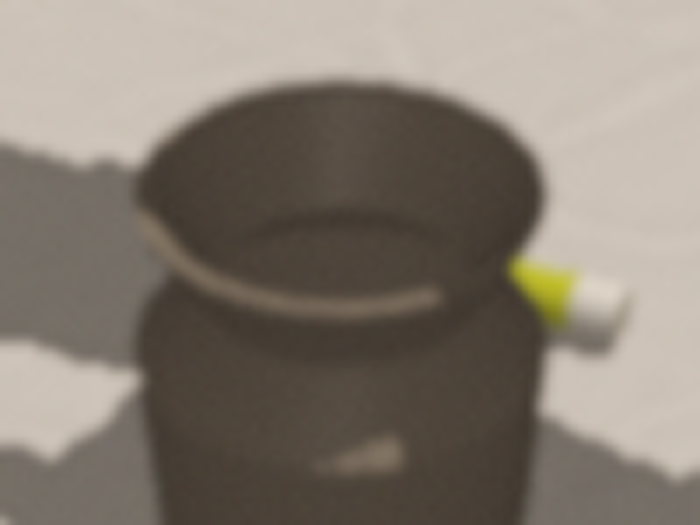

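```bash
cat >> h.py <<'E'
from scipy.optimize import least_squares
th=np.linspace(0,2*np.pi,720)
def fit(q,pts,c0,z,r):
    pts=np.array(pts,float)
    def res(v):
        X=np.c_[v[0]+r*np.cos(th),v[1]+r*np.sin(th),np.full(720,z)]
        C=X@q["R"].T+q["t"]; u=C@q["camera_matrix"].T; u=u[:,:2]/u[:,2:]
        return np.min(np.linalg.norm(pts[:,None]-u[None],axis=2),1)
    o=least_squares(res,c0,x_scale=.01,diff_step=1e-3); return o.x.round(4),res(o.x).round(1)
E
python3 - <<'E'
from h import *
p=read_camera("scene"); p2=read_camera("side")
a=np.array([(113,165),(496,170),(300,93),(310,250)])/8+[255,200]
b=np.array([(137,190),(545,190),(350,82),(340,320)])/7+[265,205]
print(fit(p,a,(.45,.148),.1,.052),fit(p2,b,(.45,.148),.1,.052))
s,w,q=wrist()
a=np.array([(41,40),(55,110),(90,175),(150,225),(225,243),(300,222),(350,170),(378,110),(383,50)])/2+[170,0]
for z in(.095,.098,.1):print(fit(q,a,(.45,.148),z,.052))
delta([.4515,.147,.285],1.473)
E
```

```text
(array([0.4473, 0.1487]), array([0.4, 0.4, 0.3, 0.3])) (array([0.4486, 0.1516]), array([1.1, 1.1, 0.2, 0.4]))
(array([0.4506, 0.1479]), array([1.1, 1.3, 1.5, 0.6, 0.8, 1.5, 0.6, 0.5, 1.4]))
(array([0.4509, 0.148 ]), array([0.3, 1.9, 1.7, 0.4, 1.1, 1.7, 0.7, 1. , 2.3]))
(array([0.4511, 0.1481]), array([0.7, 2.3, 1.7, 0.3, 1.4, 1.8, 0.8, 1.4, 2.9]))
at [0.4615 0.0185 0.2862] [-3.135e+00  1.000e-03  1.463e+00] d_tool mm [126.7 -23.7   1.3] rot [-0.007  0.001 -0.01 ] t 8.35
```

Request:
apply_moves([
  {"offset": [12, -2, 0], "rotation": [-0.007, 0, -0.01]},
  {"offset": [20, -4, 0], "rotation": [0, 0, 0]},
  {"offset": [20, -4, 0], "rotation": [0, 0, 0]},
  {"offset": [20, -4, 0], "rotation": [0, 0, 0]},
  {"offset": [20, -4, 0], "rotation": [0, 0, 0]},
  {"offset": [18, -3, 0], "rotation": [0, 0, 0]},
  {"offset": [10, -2, 0], "rotation": [0, 0, 0]},
  {"offset": [4, 0, 0], "rotation": [0, 0, 0]},
  {"offset": [0, 0, 0], "rotation": [0, 0, 0]},
])

```text
time: 9.1
tool_pos: [0.4516, 0.1461, 0.2862]
tool_rot: [3.14, 0.002, 1.467]
contact_force: [-0.3, 0.0, -2.9]
opening: 0.0133
```

Run:
```python
from h import *
delta([.4515,.147,.232],1.463)
p=read_camera("scene"); save(p,"sc7",(230,110,370,290),3.3); p2=read_camera("side"); save(p2,"si7",(240,110,400,310),3)
for pp in(p,p2):
  for n in("basket","wide_jar"): print(n,[(r["location"],r["score"]) for r in tip_of(n,pp)[:3]])
```

```text
at [0.4516 0.1461 0.2862] [3.140e+00 2.000e-03 1.467e+00] d_tool mm [ 1.  -0.4 54.2] rot [0.002 0.002 0.004] t 9.1
basket [([0.4552, 0.1493, 0.1413], 0.97), ([0.3591, 0.3791, -0.0003], 0.71), ([0.3476, -0.1925, 0.001], 0.56)]
wide_jar [([0.4487, 0.147, -0.0006], 0.71)]
basket [([0.4504, 0.1477, 0.1489], 0.82), ([0.3442, -0.1896, 0.0035], 0.73), ([0.3623, 0.38, 0.0006], 0.62)]
wide_jar [([0.4493, 0.1449, 0.0021], 0.84)]
```

View pics/sc7.png

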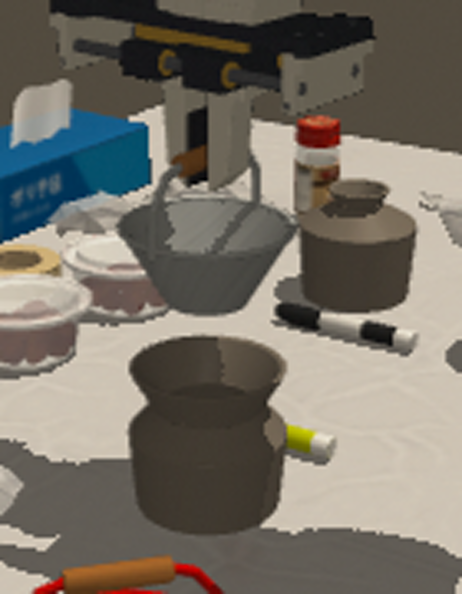

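View pics/si7.png

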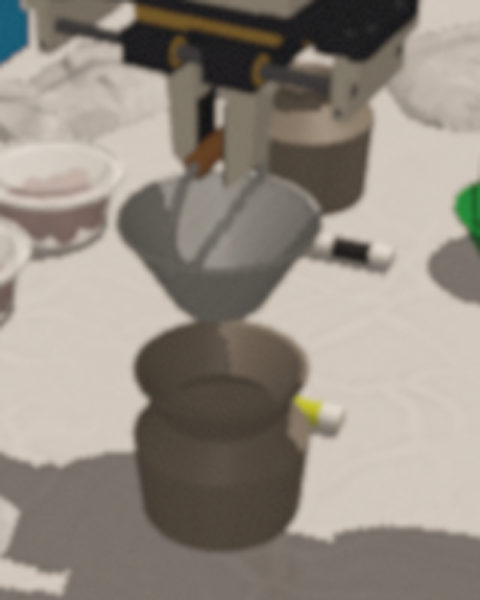

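In both views the basket is centred over the wide mouth: 207 against 208 px, and 219 against 221 px. It is upright. Lowering now, slowly at the end.

Request:
apply_moves([
  {"offset": [1, 0, 10], "rotation": [0, 0, 0]},
  {"offset": [0, 0, 12], "rotation": [0, 0, 0]},
  {"offset": [0, 0, 12], "rotation": [0, 0, 0]},
  {"offset": [0, 0, 10], "rotation": [0, 0, 0]},
  {"offset": [0, 0, 6], "rotation": [0, 0, 0]},
  {"offset": [0, 0, 3], "rotation": [0, 0, 0]},
  {"offset": [0, 0, 0], "rotation": [0, 0, 0]},
])

```text
time: 9.98
tool_pos: [0.4535, 0.1425, 0.2322]
tool_rot: [3.136, 0.002, 1.46]
contact_force: [0.6, -0.2, -2.8]
opening: 0.0134
```

Run:
```python
from h import *
delta([.4515,.147,.209],1.463); print(observe()["contact_force"])
```

```text
at [0.4535 0.1425 0.2322] [3.136e+00 2.000e-03 1.460e+00] d_tool mm [ 4.3 -2.6 23.2] rot [ 0.005  0.002 -0.003] t 9.9833
[ 0.60262568 -0.15287893 -2.75361337]
```

Correcting the drift of (4.3, -2.6) mm while going down.

Request:
apply_moves([
  {"offset": [3, -2, 2], "rotation": [0.005, 0, 0]},
  {"offset": [2, -1, 3], "rotation": [0, 0, 0]},
  {"offset": [0, 0, 3], "rotation": [0, 0, 0]},
  {"offset": [0, 0, 0], "rotation": [0, 0, 0]},
])

```text
time: 10.32
tool_pos: [0.4517, 0.1481, 0.2249]
tool_rot: [3.139, 0.001, 1.459]
contact_force: [0.5, 0.0, -2.5]
opening: 0.0135
```

Run:
```python
from h import *
delta([.4515,.147,.209],1.463); print(observe()["contact_force"])
```

```text
at [0.4517 0.1481 0.2249] [3.139e+00 1.000e-03 1.459e+00] d_tool mm [-1.1 -0.1 15.9] rot [ 0.002  0.001 -0.004] t 10.3167
[ 0.53304399  0.01603405 -2.53632244]
```

Request:
apply_moves([
  {"offset": [-1, 0, 3], "rotation": [0, 0, 0]},
  {"offset": [0, 0, 3], "rotation": [0, 0, 0]},
  {"offset": [0, 0, 3], "rotation": [0, 0, 0]},
  {"offset": [0, 0, 2], "rotation": [0, 0, 0]},
])

```text
time: 10.65
tool_pos: [0.4519, 0.1473, 0.2138]
tool_rot: [3.137, 0.0, 1.46]
contact_force: [0.0, 0.2, -1.4]
opening: 0.0132
```

Run:
```python
from h import *
delta([.4515,.147,.209],1.463); print(observe()["contact_force"])
```

```text
at [0.4519 0.1473 0.2138] [3.137 0.    1.46 ] d_tool mm [-0.4 -0.4  4.8] rot [ 0.004  0.    -0.003] t 10.65
[ 0.01444537  0.21493718 -1.36552226]
```

Request:
apply_moves([
  {"offset": [0, 0, 2], "rotation": [0, 0, 0]},
  {"offset": [0, 0, 2], "rotation": [0, 0, 0]},
])

```text
time: 10.82
tool_pos: [0.4515, 0.1474, 0.2099]
tool_rot: [3.138, 0.0, 1.459]
contact_force: [-6.8, 0.3, 15.3]
opening: 0.0133
```

Run:
```python
from h import *
delta([.4515,.147,.209],1.463); print(observe()["contact_force"])
```

```text
at [0.4515 0.1474 0.2099] [3.138 0.    1.459] d_tool mm [-0.4  0.   0.9] rot [ 0.003  0.    -0.004] t 10.8167
[-6.80983419  0.25238671 15.34629332]
```

Contact came at the expected seat height, with 15 N. I relax and look before letting go.

Request:
apply_moves([
  {"offset": [0, 0, 0], "rotation": [0, 0, 0]},
  {"offset": [0, 0, 0], "rotation": [0, 0, 0]},
])

```text
time: 10.98
tool_pos: [0.451, 0.1474, 0.2099]
tool_rot: [3.139, 0.0, 1.459]
contact_force: [-0.8, -0.2, -1.3]
opening: 0.0131
```

Run:
```python
from h import *
p=read_camera("scene"); save(p,"sc8",(230,150,370,290),4); p2=read_camera("side"); save(p2,"si8",(240,150,400,310),3.6)
for pp in(p,p2):
  for n in("basket","wide_jar"): print(n,[(r["location"],r["score"]) for r in tip_of(n,pp)[:3]])
delta([.4515,.147,.209],1.463); print(observe()["contact_force"])
```

```text
basket [([0.3423, -0.1914, 0.0034], 0.82), ([0.453, 0.1484, 0.0625], 0.69), ([0.3608, 0.3775, -0.002], 0.58)]
wide_jar [([0.4503, 0.1465, -0.0036], 0.9)]
basket [([0.3618, 0.3816, 0.0023], 0.8), ([0.4509, 0.1508, 0.0725], 0.71), ([0.3441, -0.1889, 0.0009], 0.57)]
wide_jar [([0.4533, 0.1478, 0.0024], 0.78)]
at [0.4511 0.1474 0.2099] [3.139 0.    1.459] d_tool mm [-0.4  0.5  0.9] rot [ 0.002  0.    -0.004] t 11.2833
[-1.35029258  0.37224699 -0.03338129]
```

View pics/sc8.png

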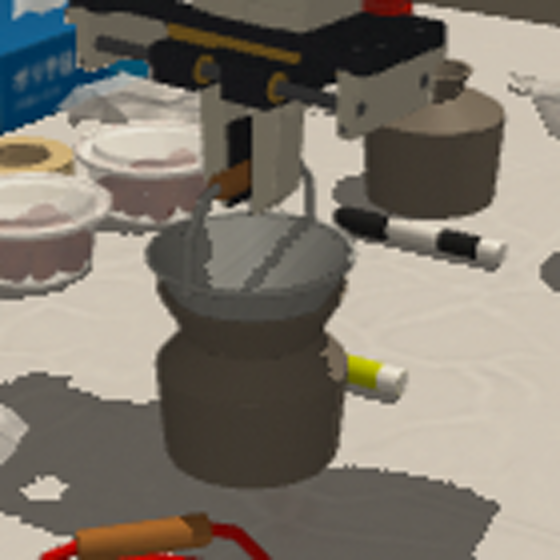

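View pics/si8.png

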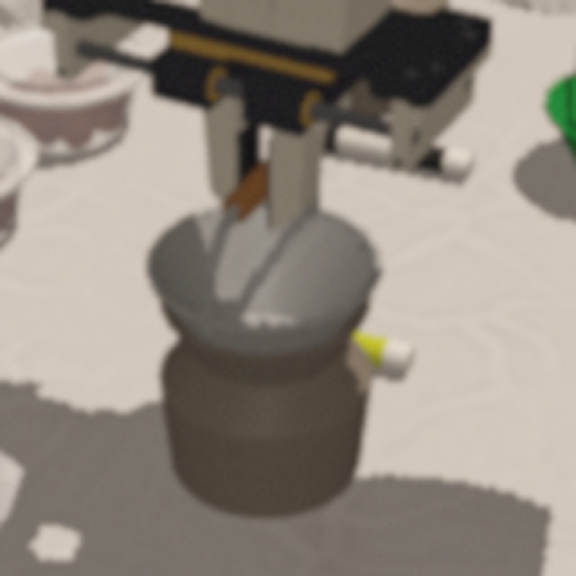

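The basket sits in the flared mouth, level and concentric. Its rim is at (250,255) in the scene crop, and the jar hasn't moved. I release in stages.

Request:
apply_moves([
  {"offset": [0, 0, 0], "rotation": [0, 0, 0]},
  {"offset": [0, 0, 0], "rotation": [0, 0, 0]},
  {"offset": [0, 0, 0], "rotation": [0, 0, 0]},
], grip=0.6)

```text
time: 11.53
tool_pos: [0.4521, 0.1475, 0.2103]
tool_rot: [3.137, -0.0, 1.459]
contact_force: [-0.3, -0.1, 0.4]
opening: 0.0285
```

Request:
apply_moves([
  {"offset": [0, 0, 0], "rotation": [0, 0, 0]},
  {"offset": [0, 0, 0], "rotation": [0, 0, 0]},
  {"offset": [0, 0, 0], "rotation": [0, 0, 0]},
])

```text
time: 11.78
tool_pos: [0.4528, 0.1475, 0.2107]
tool_rot: [3.135, -0.001, 1.459]
contact_force: [-0.5, -0.3, -0.4]
opening: 0.0364
```

Run:
```python
from h import *
s,w,q=wrist(); save(w,"w9")
delta([.4515,.147,.209],1.463)
```

```text
at [0.4528 0.1475 0.2107] [ 3.135e+00 -1.000e-03  1.459e+00] d_tool mm [-0.6 -1.3  1.7] rot [ 0.007 -0.001 -0.004] t 11.8333
```

View pics/w9.png

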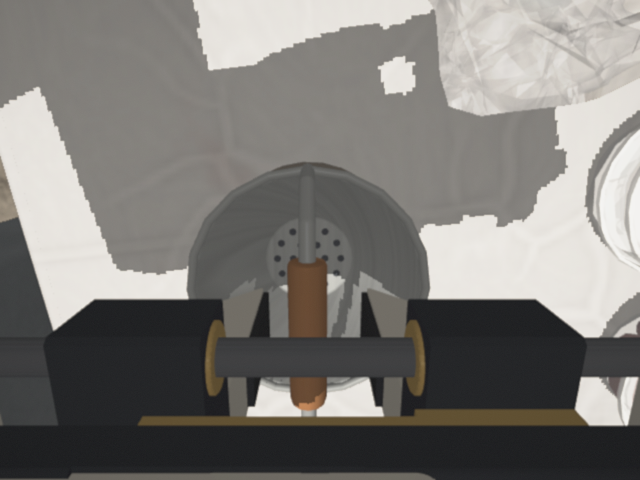

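The fingers are clear of the grip on both sides (bar at 290–326, finger edges at 265 and 365). I retreat straight up.

Request:
apply_moves([
  {"offset": [0, -1, -8], "rotation": [0, 0, 0]},
  {"offset": [0, 0, -12], "rotation": [0, 0, 0]},
  {"offset": [0, 0, -18], "rotation": [0, 0, 0]},
  {"offset": [0, 0, -20], "rotation": [0, 0, 0]},
  {"offset": [0, 0, -20], "rotation": [0, 0, 0]},
  {"offset": [0, 0, -15], "rotation": [0, 0, 0]},
  {"offset": [0, 0, -8], "rotation": [0, 0, 0]},
  {"offset": [0, 0, 0], "rotation": [0, 0, 0]},
])

```text
time: 12.5
tool_pos: [0.45, 0.1476, 0.3192]
tool_rot: [3.135, -0.0, 1.459]
contact_force: [-0.3, -0.1, 0.4]
opening: 0.0368
```

Run:
```python
from h import *
p=read_camera("scene"); save(p,"sc10",(230,150,370,290),4); p2=read_camera("side"); save(p2,"si10",(240,150,400,310),3.6)
for pp in(p,p2):
  for n in("basket","wide_jar","narrow_jar"): print(n,[(r["location"],r["score"]) for r in tip_of(n,pp)[:3]])
```

```text
basket [([0.3472, -0.1926, 0.0003], 0.86), ([0.4549, 0.15, 0.0632], 0.84), ([0.3618, 0.3772, 0.0003], 0.73)]
wide_jar [([0.45, 0.1467, -0.0018], 0.92)]
narrow_jar [([0.5377, -0.2437, -0.0012], 0.91)]
basket [([0.4484, 0.15, 0.0708], 0.78), ([0.3421, -0.1892, 0.0026], 0.71), ([0.3597, 0.3811, 0.0034], 0.57)]
wide_jar [([0.4534, 0.1475, 0.0008], 0.78)]
narrow_jar [([0.5394, -0.2453, 0.0011], 0.83)]
```

View pics/sc10.png

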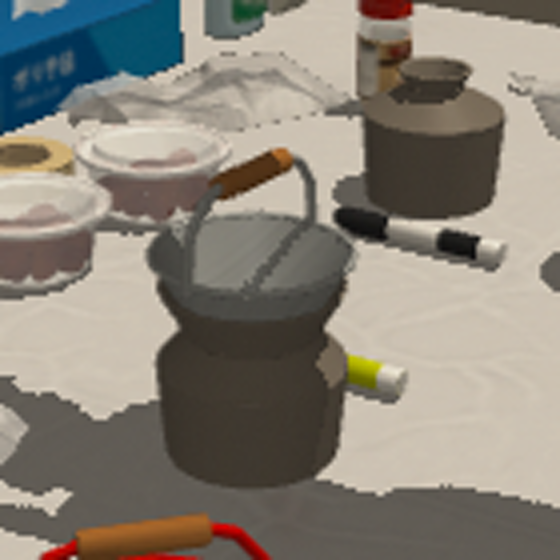

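View pics/si10.png

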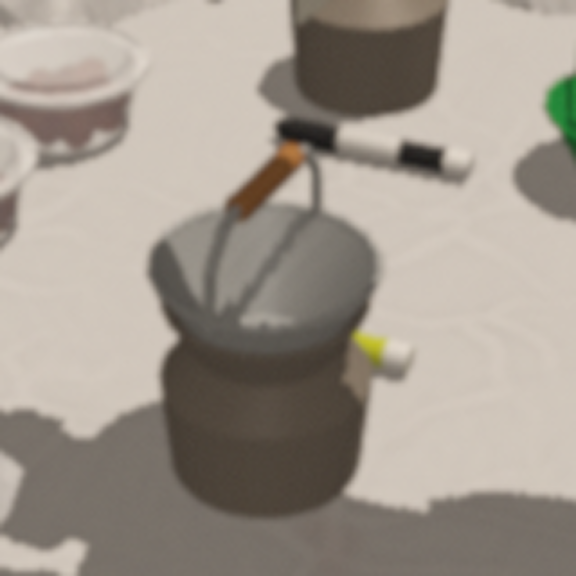

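The basket rests level and concentric in the wide jar's mouth. Both jars are in place and the gripper is well clear.

```bash
python3 -c "
from cell import *
print(hand_in())"
```

```text
the job is handed in; nothing more can be done
None
```

The steel basket is seated in the wide jar's flared mouth and released, and I handed the job in at about 12.6 s. I gripped it by the wooden handle, lifted it, lowered it in until it touched at the expected seat height (a brief 15 N, then near zero), opened the fingers and retreated straight up.

- **Final position:** both camera views show the basket level and concentric. The detectors put its origin about 65–70 mm above the jar's, against an expected 67 mm. They put the axes 3–6 mm apart, about their own error; the circle fits and touchdown pose suggested 1–2 mm.
- **Jars:** both are within a few millimetres of where they started, and the gripper is about 11 cm above its release height.
- **What went wrong on the way:** the arm drifted about 1 cm during my first attempt to close the fingers, so I reopened, corrected and closed again. A smaller drift of about 5 mm while lowering was also corrected before contact.

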